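# Hold a card slab in the black-light cabinet

## Task

Check the tall card slab under black light: on top of the cabinet, seen from the robot's side, press the big mains key at the left end all the way down, then the long-wave key at the right end, then the start key second from the left, one at a time, and keep off the short-wave key (third from the left). Then take the tall slab out of the wooden stand and lower it upright, label end up and either face forward, through the slot in the cabinet's top until about half of it is inside, without forcing it against the rim. Finish while still holding it still there in the gripper, hanging free of the cabinet floor (let go, it would drop in), with everything else left where it stood.

Things in the scene. Friction and masses are not known exactly. Their poses are not given: they have to be found in the camera images.
- cabinet: black-light viewing cabinet: grey steel box fixed to the table, 200 mm deep (x) x 280 wide (y) x 150 high; window in its front (-x, to the robot), side handles out to y = 165. Origin: centre of its underside; +y = left seen from the robot. On its flat top: row of 4 white keys along y, 48 mm apart, behind it the slot, at the rear edge a 12 mm high ridge. Hollow: inner floor 144 mm below the slot's point
- slot (a point): centre of the black-rimmed slot in the cabinet's top, 156 mm above the table, at x = 40 mm in the cabinet. Axes as the cabinet's. The straight throat is 12 mm wide (x) x 87 mm long (y) and 18 mm deep from this point down; above it the lips flare out at 45 degrees and end 6 mm higher (mouth 24 x 99 mm)
- slab: the tall card slab: a clear rigid plastic case with a card and a pale label across its upper end, 10 mm thick (its x) x 84 mm wide (its y) x 136 mm high (its z), 0.08 to 0.15 kg. It stands upright, label up, in one of the stand's three grooves and is the only tall one. Origin: centre of its underside (lower edge)
- stand: wooden display stand fixed to the table, 200 mm (its x) x 104 mm (its y) x 30 mm high, with three grooves parallel to its y at x = -70, 0 and +70 mm, each 13 mm wide, 88 mm long, 20 mm deep (groove floor 10 mm above the table). Origin: centre of its underside
- key_mains_top (a point): middle of the top of the large mains key, 30 x 34 mm, left end of the row; 160 mm above the table with the key up. Axes as the cabinet's
- key_mains (a joint): how far that key is pressed, m: 0 up, 0.005 fully down; a spring key, 1.2 N to start it, 4 N fully down, comes up again by itself
- key_start_top (a point): middle of the top of the small start key, 20 x 20 mm, second from the left; 160 mm above the table with the key up. Axes as the cabinet's
- key_start (a joint): how far that key is pressed, m: 0 up, 0.005 fully down; a spring key, 1.2 N to start it, 4 N fully down, comes up again by itself
- key_short_top (a point): middle of the top of the small short-wave key, 20 x 20 mm, third from the left; not to be pressed; 160 mm above the table with the key up. Axes as the cabinet's
- key_short (a joint): how far that key is pressed, m: 0 up, 0.005 fully down; a spring key, 1.2 N to start it, 4 N fully down, comes up again by itself
- key_long_top (a point): middle of the top of the small long-wave key, 20 x 20 mm, right end of the row; 160 mm above the table with the key up. Axes as the cabinet's
- key_long (a joint): how far that key is pressed, m: 0 up, 0.005 fully down; a spring key, 1.2 N to start it, 4 N fully down, comes up again by itself
- holder_a: one of two shorter clear card holders, 10 x 76 x 98 mm, standing in the stand beside the slab; leave it. Origin: centre of its underside; x across its thickness, y along its width, z up
- holder_b: the other shorter clear card holder, the same 10 x 76 x 98 mm; leave it. Axes as holder_a
- loupe: black round magnifier loupe, 36 mm across, 30 mm high, standing on the table; leave it. Origin: centre of its underside
- calculator: flat grey pocket calculator, 115 x 78 x 16 mm, at the back of the table; leave it. Origin: centre of its underside
- jar: squat orange jar with white lid, 72 mm across, 70 mm high; leave it. Origin: centre of its underside
- tape: black desk tape dispenser, 62 x 150 x 81 mm; leave it. Origin: centre of its underside
- cardbox: small cardboard card box, 74 x 100 x 72 mm; leave it. Origin: centre of its underside
- pencup: white cup with three pens, 72 mm across, 154 mm high over the pens; leave it. Origin: centre of its underside
Things that resemble listed ones, but are neither listed nor needed, are in the scene too. Leave any orange or yellow look-alike of the slab alone.

How it is judged (in metres and radians):
On the way, in this order (a step that is already met when the one before it is completed fails the run):
1. the mains key is pressed, alone (value of joint key_mains above 0.0035 m and value of joint each of key_start, key_short, key_long below 0.0015 m), for 0.05 s.
2. then the long-wave key is pressed, alone (value of joint key_long above 0.0035 m and value of joint each of key_mains, key_start, key_short below 0.0015 m), for 0.05 s.
3. then the start key is pressed, alone (value of joint key_start above 0.0035 m and value of joint each of key_mains, key_short, key_long below 0.0015 m), for 0.05 s.
4. then the slab, held in the fingers, enters the slot from above (z of slab in the frame of slot below -0.01 m and horizontal distance between slab and slot below 0.006 m and angle between slab's own z axis and vertical below 0.15 rad and contact force between the fingers and slab above 1 N), for 0.05 s.
At the end, for the whole second after the job is handed in: Slab upright (0.10 rad) in the slot, lower edge 45 to 95 mm below the slot's point and within 6 mm of its centre in plan, slower than 10 mm/s, gripped (over 2 N), bearing on the cabinet under 20 N; keys up; other things within 30 mm of their start (z of slab in the frame of slot between -0.095 and -0.045 m and horizontal distance between slab and slot below 0.006 m and angle between slab's own z axis and vertical below 0.1 rad and contact force between the fingers and slab above 2 N and contact force between slab and cabinet below 20 N and linear speed of slab below 0.01 m/s and value of joint each of key_mains, key_start, key_short, key_long below 0.0015 m and distance of each of holder_a, holder_b, loupe, calculator, jar, tape, cardbox, pencup from where it was at the start of the episode below 0.03 m); the arm keeps its last pose, push and grip.
It fails at once if the short-wave key is pressed (value of joint key_short above 0.003 m).
It fails at once if two keys are pressed at once (value of joint each of key_mains, key_start above 0.0025 m or value of joint each of key_mains, key_short above 0.0025 m or value of joint each of key_mains, key_long above 0.0025 m or value of joint each of key_start, key_short above 0.0025 m or value of joint each of key_start, key_long above 0.0025 m or value of joint each of key_short, key_long above 0.0025 m).
It fails at once if the slab is dropped into the cabinet (z of slab in the frame of slot below -0.115 m and horizontal distance between slab and slot below 0.05 m).
It fails at once if something else on the table or in the stand is shifted by more than 30 mm (distance of any of holder_a, holder_b, loupe, calculator, jar, tape, cardbox, pencup from where it was at the start of the episode above 0.03 m).
It also fails if it takes over 64 s, if anything falls off the work surface, if the arm or the gripper's body presses on something with over 40 N, if the wrist force passes 120 N, or if a joint passes its speed limit or range.

## Robot

A 6-joint arm with a two-finger parallel gripper is mounted at the origin on the work surface. World frame = base frame: x ahead of the robot, y to its left, z up, the work surface at z = 0. Lengths are in m, angles in degrees, forces in N, time in s.
With the tool pointing down it reaches from about 0.35 to 0.875 m from the base axis. Payload 4.2 kg.
Tool frame: the origin (TCP) lies where the fingers leave the gripper's body, on its centre line; the fingertips stand 70 mm ahead of it and the grasp point (between the pads) lies 51 mm ahead of it; z points along the fingers, y is the direction in which the jaws open and shut (so a half turn about z gives the same grasp; the last joint's range is limited). The gripper opens to 87 mm and grips with 3 to 60 N. Pads are 19 mm wide; open, the fingers measure 117 mm over their backs; the gripper's body (75 mm by 190 mm) begins 51 mm behind the grasp point.
Start: joints at [89.588, 22.042, 0.453, 0, -68.411, -14.817], TCP at [0.164, 0.603, 0.292] pointing down, gripper open.
Joint ranges: [-179.83, 179.83], [-69.29, 118.12], [-61.27, 80.66], [-181.25, 117.63], [-171.15, -9.14], [-177.46, 177.46]. Speed limits (degrees/s): [159.86, 159.86, 180, 180, 180, 180].

## Interface

Orientations are given as a 3x3 rotation matrix whose columns are the frame's x, y, z axes.
In Python, from station import sense, capture, camera_model, finish_job gives the robot as it stands.
- The arm moves only by the shell command python3 -m inch 'ROWS'. ROWS is JSON, a list of rows, each an object with "hand": the closure, from 0 (fully open) to 1 (shut); "slide": the shift along the world's x, y, z in cm, a list of three; "yaw": the turn about the world's z in rad. A call has 1 to 10 rows; each row is the pose to reach, as a shift and turn from the pose commanded when the call began; what a row does not reach only later rows make up. A row lasts 1/8 s, in which the tool goes at most 62.5 mm and 10.7 degrees, less where a joint would pass 70% of its speed; a pose out of reach is approached as far as the arm can. A call with a gripper value outside its range is refused whole. The fingers move at their own pace and stop on an object; the grip force is fixed at half the most. Time passes only in rows, so rows that repeat a pose let the fingers close. It gives the time, the measured TCP pose, the force and the opening at its end, in the units of the state.
- sense(): the state, without advancing time (a new reading comes with each control period).
- capture(name): name is "scene" or "top"; returns the picture (420x560x3 uint8, blue, green, red); there is no depth.
- camera_model(name): a dict with "mtx" (3x3 intrinsics, pixels), "k1" (the pictures are not rectified: a ray, as slopes to the right and down, at radius r is drawn at 1 + k1 r^2 times it, then the intrinsics apply), "xyz" and "orientation" of the camera in the world. Camera axes: x right, y up, looking along -z (the intrinsics and any distortion apply to the point x, -y, -z); pixel columns grow to the right and rows downward; lengths in m; the calibration is good to about 2 mm. A picture is of the moment at which its call begins. camera_model takes no time and is no camera call.
- finish_job(): hands the job in, once; it reports no verdict.
The state is a dict: "time_s": time; "joints": joint angles; "joint_velocities": joint speeds; "effort": joint torques, N m; "tcp_pos": TCP position; "ee_rot": TCP orientation; "wrist_force": force on the tool from outside, world axes, zero at the start; "moment": the same for the moment, N m; "gripper_width": opening from 0.0 (shut) to 1.0 (fully open).
Only numpy, scipy, OpenCV 4.12 (cv2) and the standard library are available. Lean on these libraries where they do the work, as an engineer would, in place of code of your own. Each camera call takes 0.05 s, during which the arm holds its last target. There are 200 camera calls.

## Working session

There is one attempt and no reset: what is moved stays moved. The work goes in short steps, Python scripts to look and compute and a shell command to move; the robot and the scene stay as the last step left them, time stands still between calls to the robot, and variables do not carry over. Pictures are saved under pics/ and viewed, about 8 in all and at most 12, crops included, and the job is handed in when it is done.

```bash
ls; mkdir -p pics; python3 - <<'E'
from station import *
import cv2,numpy as np
np.set_printoptions(precision=4,suppress=True)
for n in("scene","top"):
    im=capture(n);cv2.imwrite(f"pics/{n}0.png",im)
    m=camera_model(n);print(n,{k:np.array(v).tolist() for k,v in m.items()})
s=sense();print(s)
a=cv2.imread("pics/scene0.png");b=cv2.imread("pics/top0.png")
E
```

```text
pics
scene {'mtx': [[518.3784529021478, 0.0, 289.3918135445517], [0.0, 518.3784529021478, 207.1767083152753], [0.0, 0.0, 1.0]], 'k1': -0.09035008355848215, 'xyz': [1.9239333497016258, -0.19690341656926677, 1.1694774358534643], 'orientation': [[0.14515125959490371, -0.6035914112691425, 0.7839697188540751], [0.9893872524376612, 0.09385862691299157, -0.11092079547074594], [-0.00663148187572397, 0.7917499393092068, 0.6108093459108165]]}
top {'mtx': [[432.66869238898335, 0.0, 274.64514505813446], [0.0, 432.66869238898335, 206.94272927644582], [0.0, 0.0, 1.0]], 'k1': -0.041645592176118, 'xyz': [0.44036750215454107, 0.00793315975247109, 1.569705891399616], 'orientation': [[0.025288981640064264, 0.9951414787022559, -0.09515200877488726], [-0.9996081681663769, 0.026314817949073078, 0.009541514102465384], [0.011999064241385592, 0.09487343001386044, 0.9954170255399173]]}
{'time_s': 0.1, 'joints': array([ 89.5877,  22.0867,   0.388 ,  -0.0268, -68.4122, -14.8155]), 'joint_velocities': array([ 0.0164, -0.1615,  0.1384,  0.1594, -0.0233, -0.0623]), 'effort': array([ -0.    , -39.1691,  18.7935,   4.232 ,   0.0134,  -0.0001]), 'tcp_pos': array([0.164 , 0.6027, 0.2913]), 'ee_rot': array([[ 0.9648, -0.2628, -0.0004],
       [-0.2628, -0.9648, -0.0019],
       [ 0.0001,  0.002 , -1.    ]]), 'wrist_force': array([-0.2246,  0.5177, -0.3347]), 'moment': array([ 0.0396, -0.0309,  0.0088]), 'gripper_width': 1.0037873345378305}
```

View pics/scene0.png

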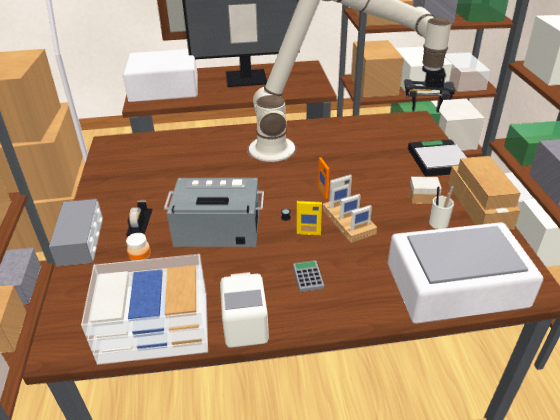

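View pics/top0.png

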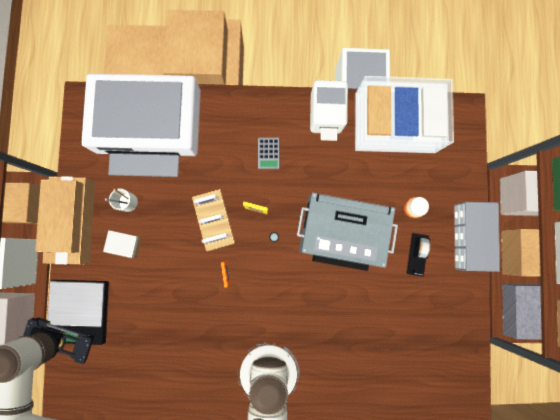

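The scene view shows the cabinet at (215,212), the stand at (350,215) with three cards at (341,190), (349,207) and (359,218), and the orange (324,178) and yellow (309,218) look-alikes. In the top view these are the cabinet (350,228), the stand (213,220), orange (225,274) and yellow (256,208). The stand card nearest the robot looks tallest, so I'm taking one close crop to check.

```bash
cat > h.py <<'E'
import numpy as np,cv2
from station import camera_model
np.set_printoptions(precision=4,suppress=True)
def ray(n,uv):
    m=camera_model(n);K=np.array(m["mtx"]);D=np.array([m["k1"],0,0,0.])
    p=cv2.undistortPoints(np.array([[uv]],float),K,D)[0,0]
    return np.array(m["xyz"]),np.array(m["orientation"])@np.array([p[0],-p[1],-1])
def plane(n,uv,z):
    o,d=ray(n,uv);return o+d*(z-o[2])/d[2]
def tri(us,ut):
    (o,d),(p,e)=ray("scene",us),ray("top",ut)
    t=np.linalg.lstsq(np.c_[d,-e],p-o,rcond=None)[0];a,b=o+d*t[0],p+e*t[1]
    return (a+b)/2,np.linalg.norm(a-b)
def proj(n,P):
    m=camera_model(n);R=np.array(m["orientation"]);p=R.T@(np.array(P)-m["xyz"]);p=p*[1,-1,-1]
    return cv2.projectPoints(p[None],np.zeros(3),np.zeros(3),np.array(m["mtx"]),np.array([m["k1"],0,0,0.]))[0][0,0]
E
python3 - <<'E'
import cv2,numpy as np
s=cv2.imread("pics/scene0.png");t=cv2.imread("pics/top0.png")
A=cv2.resize(s[165:245,320:385],None,fx=6,fy=6,interpolation=2)   #390x480
B=cv2.resize(t[182:262,185:250],None,fx=6,fy=6,interpolation=2)
cv2.imwrite("pics/stand.png",np.hstack([A,B]))
A=cv2.resize(s[170:250,160:270],None,fx=7,fy=7,interpolation=2)[:300]
B=cv2.resize(t[190:270,295:405],None,fx=7,fy=7,interpolation=2)[:,:]
cv2.imwrite("pics/cab.png",np.vstack([A,B])[:860]) if 0 else cv2.imwrite("pics/cab.png",np.vstack([cv2.resize(s[172:216,160:270],None,fx=6,fy=6,interpolation=2),cv2.resize(t[210:262,295:405],None,fx=6,fy=6,interpolation=2)]))
E
```

```text
(no output)
```

View pics/stand.png

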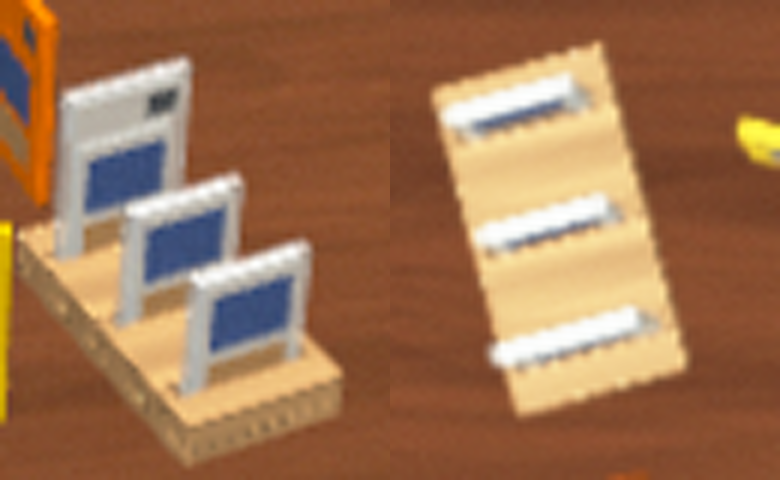

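View pics/cab.png

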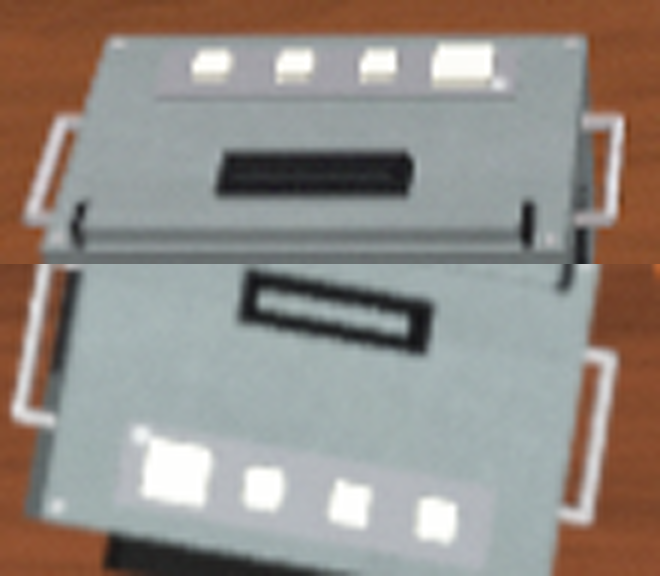

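The crops show the slab is the stand card nearest the robot. It is the tallest, with a pale label and dark square at scene (341,181), and its top edge in the top view is at about (213,238). The cabinet's large mains key is left in the top view at (324,244), with the slot at (351,217). Next I'm measuring by masks.

```bash
cat > m.py <<'E'
from h import *
s=cv2.imread("pics/scene0.png");t=cv2.imread("pics/top0.png")
def blobs(im,f,box,amin=4,up=6):
    x0,y0,x1,y1=box
    c=cv2.resize(im[y0:y1,x0:x1],None,fx=up,fy=up,interpolation=cv2.INTER_CUBIC)
    m=f(c).astype(np.uint8);n,l,st,ce=cv2.connectedComponentsWithStats(m)
    r=[]
    for i in range(1,n):
        if st[i,4]<amin*up*up: continue
        k=cv2.findContours((l==i).astype(np.uint8),0,2)[0][0]
        q=cv2.boxPoints(cv2.minAreaRect(k))
        f2=lambda p:(np.array(p)+.5)/up-.5+[x0,y0]
        r.append((f2(ce[i]),f2(q),st[i,4]/up/up))
    return r
E
python3 - <<'E'
from m import *
white=lambda c:(c.min(2)>225)
kt=sorted([b for b in blobs(t,white,(312,238,375,258),15)],key=lambda b:b[0][0])
ks=sorted([b for b in blobs(s,white,(185,176,250,190),8)],key=lambda b:-b[0][0])
for n,k in(("top",kt),("scene",ks)):
    for b in k: print(n,b[0],b[2],plane(n,b[0],.160)[:2])
for a,b in zip(ks,kt): print("tri",*tri(a[0],b[0]))
dark=lambda c:(c.max(2)<70)
for n,im,bx in(("top",t,(330,208,372,227)),("scene",s,(192,194,232,207))):
    for b in blobs(im,dark,bx,20):
        P=np.array([plane(n,q,.162)[:2] for q in b[1]]);print(n,"slot",b[0],b[2],P.tolist(),P.mean(0))
# slab top white
for n,im,bx in(("top",t,(195,228,235,248)),("top",t,(195,210,235,226)),("top",t,(190,190,232,206))):
    for b in blobs(im,lambda c:c.min(2)>190,bx,10):
        P=np.array([plane(n,q,.146)[:2] for q in b[1]]);print("slab",b[0],b[1].tolist(),b[2],P.tolist(),P.mean(0))
for u,w in(((330.3,181.3),(202.3,240.8)),((351.4,174.8),(226.5,235))): print("slabcorner",tri(u,w))
E
```

```text
top [323.7243 244.072 ] 103.41666666666667 [ 0.458  -0.1683]
top [338.4718 246.8998] 38.22222222222222 [ 0.45   -0.2165]
top [352.8344 249.6309] 38.52777777777778 [ 0.4423 -0.2636]
top [367.3264 252.1831] 37.916666666666664 [ 0.4351 -0.3111]
scene [236.6371 181.853 ] 45.97222222222222 [ 0.4607 -0.1709]
scene [222.6428 181.8915] 16.02777777777778 [ 0.4534 -0.2183]
scene [208.7023 181.8915] 15.805555555555555 [ 0.4459 -0.2656]
scene [194.8046 181.9164] 15.694444444444445 [ 0.4385 -0.3129]
tri [ 0.4579 -0.1697  0.1579] 0.00232535914965075
tri [ 0.45   -0.2177  0.1575] 0.0014183711054356544
tri [ 0.4422 -0.265   0.1573] 0.0016924457890517767
tri [ 0.4351 -0.3124  0.1575] 0.001529257226660259
top slot [350.9184 217.4519] 136.69444444444443 [[0.5413620146847045, -0.2020308047829038], [0.5678534259708017, -0.2065042893814721], [0.5521134758909326, -0.30785216047960495], [0.52563231367506, -0.30319069494264483]] [ 0.5467 -0.2549]
scene slot [212.1239 200.6025] 204.5277777777778 [[0.5310053355950624, -0.3091420104574815], [0.5474184097824242, -0.20443428591578922], [0.5835584520370083, -0.206
[... 709 characters left out ...]
801], [0.5509970235801792, 0.1730298331863686], [0.5365240724241526, 0.1685049851073182], [0.5145795018575633, 0.24063978370083186]] [0.5328 0.2069]
slab [204.2739 198.2136] [[192.85062718391418, 199.2688684463501], [214.37893104553223, 193.117924451828], [215.64308166503906, 197.54245281219482], [194.11477661132812, 203.69339752197266]] 84.55555555555556 [[0.5948026766866408, 0.2654906211211238], [0.6171761100627328, 0.19505789801468254], [0.6025405179233968, 0.1903028216926979], [0.5802083994869524, 0.26067154640369034]] [0.5987 0.2279]
slabcorner (array([0.4542, 0.195 , 0.1248]), np.float64(0.07353029043637162))
slabcorner (array([0.4873, 0.1847, 0.1672]), np.float64(0.07499532426554234))
```

```bash
python3 - <<'E'
from m import *
for u,w in(((330.3,181.3),(226.5,235)),((351.4,174.8),(202.3,241))): print("slabcorner",tri(u,w))
E
python3 -m inch '[{"hand":1,"slide":[7,-10,0],"yaw":-0.18},{"hand":1,"slide":[13,-18,0],"yaw":-0.36},{"hand":1,"slide":[19,-26,0],"yaw":-0.54},{"hand":1,"slide":[25,-35,0],"yaw":-0.72},{"hand":1,"slide":[25,-35,0],"yaw":-0.9},{"hand":1,"slide":[26,-43,0],"yaw":-1.08},{"hand":1,"slide":[27,-50,0],"yaw":-1.26},{"hand":1,"slide":[29.4,-77.2,0],"yaw":-1.464},{"hand":1,"slide":[29.4,-77.2,0],"yaw":-1.464},{"hand":1,"slide":[29.4,-77.2,0],"yaw":-1.464}]'
```

```text
slabcorner (array([0.48  , 0.1511, 0.1409]), np.float64(0.001146569170105975))
slabcorner (array([0.4583, 0.2303, 0.1453]), np.float64(0.003153481203380452))
time_s: 1.35
tcp_pos: [0.4218, 0.0457, 0.2922]
ee_rot: [[-0.158, -0.987, 0.0], [-0.987, 0.158, 0.0], [-0.0, -0.0, -1.0]]
wrist_force: [0.9, 0.7, -0.3]
gripper_width: 0.017
```

```bash
python3 -m inch '[{"hand":1,"slide":[0,0,0],"yaw":0},{"hand":1,"slide":[0,0,0],"yaw":0}]'
```

```text
time_s: 1.6
tcp_pos: [0.4219, 0.0475, 0.2921]
ee_rot: [[-0.159, -0.987, -0.0], [-0.987, 0.159, 0.0], [-0.0, 0.0, -1.0]]
wrist_force: [0.1, 0.2, 1.4]
gripper_width: 0.007
```

```bash
python3 -m inch '[{"hand":1,"slide":[1,-6,0],"yaw":0},{"hand":1,"slide":[2,-12,0],"yaw":0},{"hand":1,"slide":[3,-18,0],"yaw":0},{"hand":1,"slide":[3.6,-21.6,0],"yaw":0},{"hand":1,"slide":[3.6,-21.6,-4.7],"yaw":0},{"hand":1,"slide":[3.6,-21.6,-4.7],"yaw":0},{"hand":1,"slide":[3.6,-21.6,-5.2],"yaw":0},{"hand":1,"slide":[3.6,-21.6,-5.2],"yaw":0}]'; python3 -c "
from station import *;import cv2
cv2.imwrite('pics/t1.png',cv2.resize(capture('top')[200:275,285:395],None,fx=6,fy=6));cv2.imwrite('pics/s1.png',cv2.resize(capture('scene')[120:220,160:270],None,fx=6,fy=6))"
```

```text
time_s: 2.6
tcp_pos: [0.4589, -0.1675, 0.2414]
ee_rot: [[-0.156, -0.988, 0.002], [-0.988, 0.156, -0.0], [0.0, -0.002, -1.0]]
wrist_force: [0.0, -0.3, -0.0]
gripper_width: 0.005
```

View pics/s1.png

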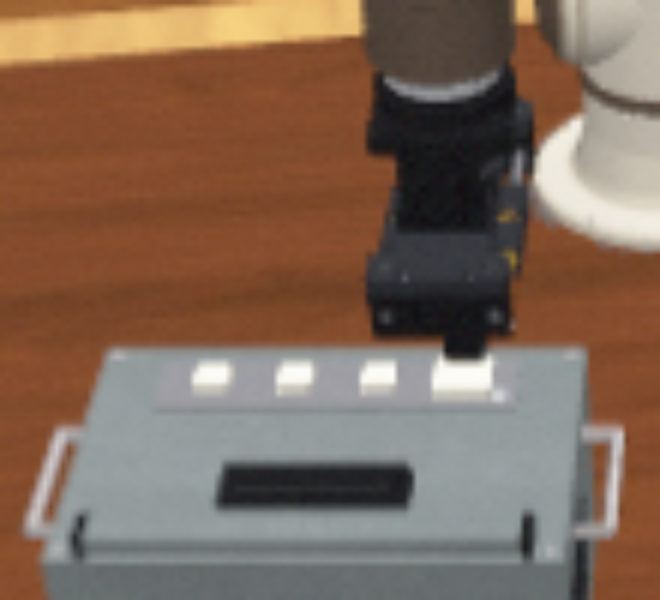

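The closed fingers stand right above the mains key (crop (465,350)). I'm pressing in small steps.

```bash
python3 -m inch '[{"hand":1,"slide":[0,0,-1.0],"yaw":0},{"hand":1,"slide":[0,0,-1.4],"yaw":0},{"hand":1,"slide":[0,0,-1.4],"yaw":0}]'; python3 -m inch '[{"hand":1,"slide":[0,0,-0.2],"yaw":0},{"hand":1,"slide":[0,0,-0.2],"yaw":0}]'
```

```text
time_s: 3.08
tcp_pos: [0.4582, -0.1682, 0.2263]
ee_rot: [[-0.158, -0.987, 0.0], [-0.987, 0.158, 0.0], [-0.0, -0.0, -1.0]]
wrist_force: [0.3, 3.1, 2.6]
gripper_width: 0.009
time_s: 3.32
tcp_pos: [0.4582, -0.1682, 0.2251]
ee_rot: [[-0.158, -0.987, 0.001], [-0.987, 0.158, 0.0], [-0.0, -0.001, -1.0]]
wrist_force: [-1.7, 2.4, 7.2]
gripper_width: 0.005
```

```bash
python3 -m inch '[{"hand":1,"slide":[0,0,2.5],"yaw":0},{"hand":1,"slide":[0,0,2.5],"yaw":0},{"hand":1,"slide":[-1,-6,2.5],"yaw":0},{"hand":1,"slide":[-2,-12,2.5],"yaw":0},{"hand":1,"slide":[-2.3,-14.3,2.5],"yaw":0},{"hand":1,"slide":[-2.3,-14.3,1.5],"yaw":0},{"hand":1,"slide":[-2.3,-14.3,0.5],"yaw":0},{"hand":1,"slide":[-2.3,-14.3,0],"yaw":0},{"hand":1,"slide":[-2.3,-14.3,0],"yaw":0},{"hand":1,"slide":[-2.3,-14.3,0],"yaw":0}]'; python3 -m inch '[{"hand":1,"slide":[0,0,0],"yaw":0}]'
```

```text
time_s: 4.58
tcp_pos: [0.4344, -0.3107, 0.2251]
ee_rot: [[-0.156, -0.988, -0.002], [-0.988, 0.156, -0.001], [0.001, 0.002, -1.0]]
wrist_force: [-2.4, -0.4, 6.9]
gripper_width: 0.006
time_s: 4.7
tcp_pos: [0.4344, -0.3107, 0.2251]
ee_rot: [[-0.156, -0.988, -0.002], [-0.988, 0.156, -0.001], [0.001, 0.002, -1.0]]
wrist_force: [-3.8, -0.4, 6.0]
gripper_width: 0.002
```

```bash
python3 -m inch '[{"hand":1,"slide":[0,0,2.5],"yaw":0},{"hand":1,"slide":[0,0,2.5],"yaw":0},{"hand":1,"slide":[1,6,2.5],"yaw":0},{"hand":1,"slide":[1.5,9.5,2.5],"yaw":0},{"hand":1,"slide":[1.5,9.5,2.5],"yaw":0},{"hand":1,"slide":[1.5,9.5,1.5],"yaw":0},{"hand":1,"slide":[1.5,9.5,0.5],"yaw":0},{"hand":1,"slide":[1.5,9.5,0],"yaw":0},{"hand":1,"slide":[1.5,9.5,0],"yaw":0},{"hand":1,"slide":[1.5,9.5,0],"yaw":0}]'; python3 -m inch '[{"hand":1,"slide":[0,0,0],"yaw":0}]'
```

```text
time_s: 5.95
tcp_pos: [0.4497, -0.2166, 0.225]
ee_rot: [[-0.159, -0.987, -0.001], [-0.987, 0.159, 0.0], [-0.0, 0.001, -1.0]]
wrist_force: [-2.5, 4.3, 9.6]
gripper_width: 0.006
time_s: 6.08
tcp_pos: [0.4497, -0.2167, 0.225]
ee_rot: [[-0.159, -0.987, -0.001], [-0.987, 0.159, 0.0], [-0.0, 0.001, -1.0]]
wrist_force: [-3.4, 4.6, 8.7]
gripper_width: 0.002
```

```bash
python3 -m inch '[{"hand":1,"slide":[0,0,5],"yaw":0},{"hand":0.5,"slide":[0,5,7.5],"yaw":0.15},{"hand":0.5,"slide":[0.4,11,7.5],"yaw":0.3},{"hand":0.5,"slide":[0.8,17,7.5],"yaw":0.456},{"hand":0.5,"slide":[1.2,23,7.5],"yaw":0.456},{"hand":0.5,"slide":[1.5,29,7.5],"yaw":0.456},{"hand":0.5,"slide":[1.8,35,7.5],"yaw":0.456},{"hand":0.5,"slide":[2,40.8,7.5],"yaw":0.456},{"hand":0.5,"slide":[2,40.8,7.5],"yaw":0.456},{"hand":0.5,"slide":[2,40.8,7.5],"yaw":0.456}]'
```

```text
time_s: 7.32
tcp_pos: [0.4699, 0.1911, 0.2984]
ee_rot: [[0.292, -0.956, -0.002], [-0.956, -0.292, -0.001], [0.001, 0.002, -1.0]]
wrist_force: [-0.1, 0.7, 0.9]
gripper_width: 0.498
```

```bash
python3 -m inch '[{"hand":0.5,"slide":[0,0,-4],"yaw":0},{"hand":0.5,"slide":[0,0,-8],"yaw":0},{"hand":0.5,"slide":[0,0,-10.5],"yaw":0},{"hand":0.5,"slide":[0,0,-12.6],"yaw":0},{"hand":0.5,"slide":[0,0,-12.6],"yaw":0}]'; python3 -c "
from station import *;import cv2,numpy as np
a=cv2.resize(capture('top')[180:260,180:250],None,fx=5.5,fy=5.5);b=cv2.resize(capture('scene')[110:240,305:400],None,fx=4,fy=4)[-440:];print(a.shape,b.shape)
cv2.imwrite('pics/g1.png',np.hstack([a,b]))"
```

```text
time_s: 7.95
tcp_pos: [0.4694, 0.1894, 0.1719]
ee_rot: [[0.29, -0.957, -0.003], [-0.957, -0.29, -0.003], [0.002, 0.004, -1.0]]
wrist_force: [-0.2, -0.3, 0.8]
gripper_width: 0.502
(440, 385, 3) (440, 380, 3)
```

View pics/g1.png

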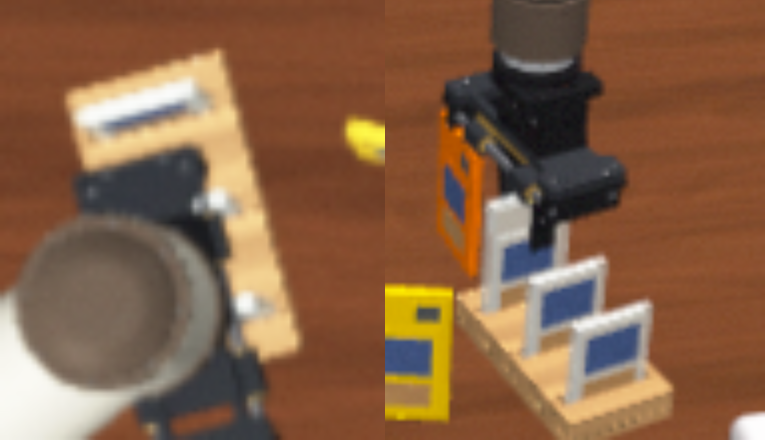

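The fingers straddle the tall slab near its middle (crop (540,235)). I'm closing.

```bash
python3 -m inch '[{"hand":1,"slide":[0,0,0],"yaw":0},{"hand":1,"slide":[0,0,0],"yaw":0},{"hand":1,"slide":[0,0,0],"yaw":0},{"hand":1,"slide":[0,0,0],"yaw":0},{"hand":1,"slide":[0,0,0],"yaw":0},{"hand":1,"slide":[0,0,0],"yaw":0}]'; python3 -m inch '[{"hand":1,"slide":[0,0,1],"yaw":0},{"hand":1,"slide":[0,0,2],"yaw":0},{"hand":1,"slide":[0,0,2],"yaw":0}]'
```

```text
time_s: 8.8
tcp_pos: [0.4701, 0.1918, 0.1734]
ee_rot: [[0.293, -0.956, 0.0], [-0.956, -0.293, 0.0], [-0.0, -0.0, -1.0]]
wrist_force: [0.2, -0.1, 0.9]
gripper_width: 0.115
time_s: 9.18
tcp_pos: [0.4705, 0.192, 0.1945]
ee_rot: [[0.293, -0.956, 0.002], [-0.956, -0.293, 0.002], [-0.001, -0.002, -1.0]]
wrist_force: [-0.2, -0.3, -0.8]
gripper_width: 0.111
```

```bash
python3 -m inch '[{"hand":1,"slide":[0,0,4],"yaw":0},{"hand":1,"slide":[0,0,8],"yaw":0},{"hand":1,"slide":[0,0,12],"yaw":0},{"hand":1,"slide":[0,-2,16],"yaw":-0.1},{"hand":1,"slide":[1,-7,17.5],"yaw":-0.2},{"hand":1,"slide":[2,-12,17.5],"yaw":-0.3},{"hand":1,"slide":[3,-17,17.5],"yaw":-0.4},{"hand":1,"slide":[4,-22,17.5],"yaw":-0.456},{"hand":1,"slide":[5,-27,17.5],"yaw":-0.456},{"hand":1,"slide":[6,-32,17.5],"yaw":-0.456}]'; python3 -m inch '[{"hand":1,"slide":[1,-6,0],"yaw":0},{"hand":1,"slide":[1.6,-10,0],"yaw":0},{"hand":1,"slide":[1.7,-12.8,0],"yaw":0},{"hand":1,"slide":[1.7,-12.8,0],"yaw":0},{"hand":1,"slide":[1.7,-12.8,0],"yaw":0}]'; python3 -c "
from station import *;import cv2,numpy as np
t=capture('top');s=capture('scene');cv2.imwrite('pics/t2.png',t);cv2.imwrite('pics/s2.png',s);print(sense()['tcp_pos'])
a=cv2.resize(t[170:260,290:405],None,fx=3.4,fy=3.4);b=cv2.resize(s[90:220,160:265],None,fx=4.5,fy=4.5);a=cv2.copyMakeBorder(a,0,b.shape[0]-a.shape[0],0,0,0)[:,:];print(a.shape,b.shape)
cv2.imwrite('pics/p1.png',b)"
```

```text
time_s: 10.42
tcp_pos: [0.5299, -0.13, 0.3681]
ee_rot: [[-0.158, -0.987, -0.0], [-0.987, 0.158, 0.0], [-0.0, 0.0, -1.0]]
wrist_force: [0.9, 0.3, -1.0]
gripper_width: 0.116
time_s: 11.05
tcp_pos: [0.5468, -0.2559, 0.3679]
ee_rot: [[-0.158, -0.987, -0.001], [-0.987, 0.158, 0.001], [-0.0, 0.001, -1.0]]
wrist_force: [0.3, -1.0, -1.1]
gripper_width: 0.113
[ 0.5469904  -0.2554223   0.36837724]
(585, 391, 3) (585, 472, 3)
```

View pics/p1.png

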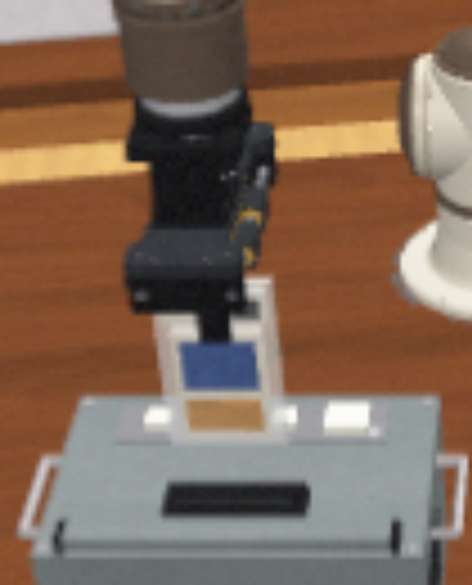

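The slab hangs upright over the slot, with its lower edge at crop y≈437, between x≈170 and x≈285. I'm comparing this with the projection to get the offset in the hand.

```bash
python3 - <<'E'
from m import *
s2=cv2.imread("pics/s2.png");t2=cv2.imread("pics/t2.png")
y=np.array([.158,.987,0]);x=np.array([.987,-.158,0]);c=np.array([.547,-.2555,0])
def P(n,a,b,z):return proj(n,c+a*x+b*y+[0,0,z])
for b in(-.042,.042):
  for z in (.205,.341):print("scene exp slab",b,z,P("scene",.005,b,z))
for b in(-.0495,.0495):
  print("scene mouth exp",P("scene",-.012,b,.162),P("scene",.012,b,.162),"top",P("top",-.012,b,.162),P("top",.012,b,.162))
# slab side edges: gray profiles on rows
g=s2.astype(int).sum(2)//3
for r in (180,182,184): print(r,g[r,192:230])
for c0 in (204,210,216): print("col",c0,g[182:194,c0])
# slot rim in scene, darkness
r=s.astype(int).max(2)
for c0 in(205,212,219): print("rim",c0,r[190:210,c0])
for r0 in(199,201): print("rimrow",r0,r[r0,192:234])
q=t.astype(int).max(2)
for c0 in(345,351,357): print("top",c0,q[205:230,c0])
E
```

```text
scene exp slab -0.042 0.205 [197.9434 188.7795]
scene exp slab -0.042 0.341 [192.9448 152.5558]
scene exp slab 0.042 0.205 [223.9648 188.8121]
scene exp slab 0.042 0.341 [220.2903 152.5046]
scene mouth exp [197.9539 196.4049] [196.8277 200.7932] top [365.0152 223.8124] [366.2083 216.62  ]
scene mouth exp [227.9174 196.4615] [227.1255 200.8609] top [335.3125 218.2745] [336.5545 211.0864]
180 [160 199 207 207 205 197 188 184 177 153 126 120 120 117 119 119 120 122
 120 122 123 122 123 124 119 121 175 181 188 197 203 200 213 215 158 159
 161 161]
182 [230 249 250 250 250 232 196 186 179 158 130 126 123 122 123 124 123 124
 124 121 120 122 117 120 118 121 147 177 202 220 223 229 250 252 157 162
 160 162]
184 [195 199 200 200 200 194 186 184 181 180 135 129 125 128 130 127 128 127
 123 123 124 126 125 122 122 120 143 178 190 197 196 182 202 185 165 162
 160 163]
col 204 [123 123 125 151 182 182 170 155 155 156 157 158]
col 210 [124 121 123 151 182 180 169 155 154 155 158 159]
col 216 [118 118 122 143 183 178 170 155 154 153 156 156]
rim 205 [161 162 164 164 165 163 148  88  37  35  35  47
[... 215 characters left out ...]
]
rimrow 199 [167 167 166 168 134  63  34  39  37  36  39  37  39  35  36  38  38  36
  35  36  34  39  35  37  37  34  37  38  37  35  35  36  40  37  32  34
  45 164 163 164 163 163]
rimrow 201 [164 162 164 164  87  38  41  47  48  47  49  49  52  47  47  48  47  48
  49  50  49  49  45  50  47  47  50  47  53  47  47  49  47  35  30  36
  70 165 162 162 162 162]
top 345 [171 168 172 171 172 172 153  98  41  43 113 163 171 126  54  44 107 157
 177 176 176 175 176 175 175]
top 351 [181 173 169 174 174 173 170 162 114  44  40 106 162 175 129  57  41 107
 157 175 179 178 180 179 179]
top 357 [180 182 179 173 173 174 175 173 164 115  45  47 119 168 175 137  69  40
  86 151 178 179 180 179 179]
```

```bash
python3 -m inch '[{"hand":1,"slide":[0.1,0,-1.5],"yaw":0},{"hand":1,"slide":[0.2,0,-2.8],"yaw":0},{"hand":1,"slide":[0.2,0,-2.8],"yaw":0},{"hand":1,"slide":[0.2,0,-2.8],"yaw":0}]'; python3 - <<'E'
from m import *
from station import *
s2=cv2.imread("pics/s2.png");g=s2.astype(int).sum(2)//3
s3=capture("scene");cv2.imwrite("pics/s3.png",s3);cv2.imwrite("pics/p3.png",cv2.resize(s3[150:215,180:245],None,fx=9,fy=9,interpolation=2))
print(sense()["tcp_pos"])
for r in(185,186,187):print(r,g[r,192:230])
E
```

```text
time_s: 11.65
tcp_pos: [0.5492, -0.2563, 0.3403]
ee_rot: [[-0.158, -0.987, -0.0], [-0.987, 0.158, -0.0], [0.0, 0.0, -1.0]]
wrist_force: [0.3, 0.5, -1.6]
gripper_width: 0.113
[ 0.5493 -0.2564  0.3406]
185 [182 187 184 186 185 193 186 184 181 180 157 152 151 153 151 152 152 153
 151 151 152 152 149 141 143 140 148 180 187 191 190 180 185 175 161 161
 160 160]
186 [161 161 161 159 161 168 183 184 182 178 183 183 182 184 182 181 183 183
 182 180 183 185 178 179 183 181 182 179 184 185 183 173 164 161 161 163
 162 162]
187 [155 156 153 155 155 160 180 182 182 179 179 179 182 181 182 181 182 181
 180 181 179 180 179 181 178 182 179 181 182 183 179 174 162 154 154 154
 152 154]
```

View pics/p3.png

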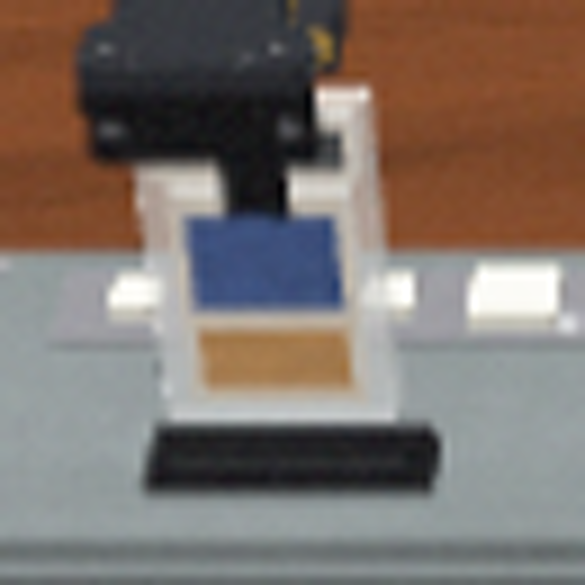

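The slab's lower edge at crop (168–397,418) sits just behind the slot's black rim (148–438,455), slightly to its left. Next I'm quantifying that.

```bash
python3 - <<'E'
from m import *
s3=cv2.imread("pics/s3.png");g=s3.astype(int).sum(2)//3
for r in(193,194,195):print(r,g[r,194:230])
for c0 in(204,210,216):print(c0,g[190:206,c0])
y=np.array([.158,.987,0]);x=np.array([.987,-.158,0]);c=np.array([.5493,-.2564,0])
P=lambda a,b,z:proj("scene",c+a*x+b*y+[0,0,z])
print(P(.005,-.042,.177),P(.005,.042,.177),P(0,0,.177),P(0,0,.162))
for d in(-.014,.014):print("rim",P(d,-.0515,.162),P(d,.0515,.162))
E
```

```text
193 [155 153 157 156 196 183 179 178 179 163 162 162 162 161 161 162 162 160
 162 163 161 162 159 160 160 168 178 182 183 184 168 157 155 155 156 154]
194 [155 153 154 155 171 180 181 180 178 180 182 180 181 180 179 180 179 179
 180 179 180 178 179 180 180 178 180 181 182 186 169 157 156 156 155 156]
195 [155 156 156 156 168 188 191 189 190 190 187 189 190 192 191 191 190 192
 191 191 192 191 191 191 189 191 188 189 190 190 161 156 156 155 154 154]
204 [122 121 131 162 182 187 185  83  36  37  35  42  35  28  74 133]
210 [123 120 131 162 179 190 188  86  37  35  37  42  37  37  72 132]
216 [118 120 131 159 179 191 186  84  36  32  33  44  33  31  74 130]
[198.6485 196.245 ] [224.4384 196.2931] [211.7291 195.3525] [212.1778 199.0593]
rim [197.1728 196.4785] [228.3517 196.5375]
rim [195.8462 201.6094] [227.4317 201.682 ]
```

```bash
python3 -m inch '[{"hand":1,"slide":[0.15,0.25,0],"yaw":0},{"hand":1,"slide":[0.15,0.25,-0.8],"yaw":0},{"hand":1,"slide":[0.15,0.25,-1.5],"yaw":0},{"hand":1,"slide":[0.15,0.25,-1.5],"yaw":0}]';python3 -m inch '[{"hand":1,"slide":[0,0,-0.2],"yaw":0},{"hand":1,"slide":[0,0,-0.2],"yaw":0}]';python3 -m inch '[{"hand":1,"slide":[0,0,-0.2],"yaw":0},{"hand":1,"slide":[0,0,-0.2],"yaw":0}]'
```

```text
time_s: 12.2
tcp_pos: [0.5501, -0.2538, 0.3241]
ee_rot: [[-0.158, -0.987, -0.002], [-0.987, 0.158, 0.001], [-0.0, 0.002, -1.0]]
wrist_force: [-0.3, -0.1, -0.4]
gripper_width: 0.114
time_s: 12.45
tcp_pos: [0.5505, -0.2539, 0.3232]
ee_rot: [[-0.158, -0.987, -0.0], [-0.987, 0.158, -0.0], [0.0, 0.0, -1.0]]
wrist_force: [0.2, -0.0, -0.9]
gripper_width: 0.115
time_s: 12.7
tcp_pos: [0.5505, -0.2538, 0.3211]
ee_rot: [[-0.158, -0.987, -0.0], [-0.987, 0.158, 0.0], [-0.0, 0.0, -1.0]]
wrist_force: [0.4, 0.5, 0.5]
gripper_width: 0.113
```

```bash
for i in 1; do :; done; python3 -m inch '[{"hand":1,"slide":[0,0,-0.15],"yaw":0},{"hand":1,"slide":[0,0,-0.15],"yaw":0}]' | grep -E "pos|force"; python3 -m inch '[{"hand":1,"slide":[0,0,-0.15],"yaw":0},{"hand":1,"slide":[0,0,-0.15],"yaw":0}]'| grep -E "pos|force"
```

```text
tcp_pos: [0.5505, -0.2539, 0.3205]
wrist_force: [-0.4, 0.6, 2.9]
tcp_pos: [0.5505, -0.2539, 0.3204]
wrist_force: [-2.1, 1.7, 7.9]
```

```bash
python3 -m inch '[{"hand":1,"slide":[0,0,0.5],"yaw":0},{"hand":1,"slide":[-0.14,0.09,0.5],"yaw":0},{"hand":1,"slide":[-0.14,0.09,0.15],"yaw":0},{"hand":1,"slide":[-0.14,0.09,0.15],"yaw":0}]' | grep -E "pos|force"; python3 -m inch '[{"hand":1,"slide":[0,0,-0.15],"yaw":0},{"hand":1,"slide":[0,0,-0.15],"yaw":0}]'| grep -E "pos|force"; python3 -m inch '[{"hand":1,"slide":[0,0,-0.1],"yaw":0},{"hand":1,"slide":[0,0,-0.1],"yaw":0}]'| grep -E "pos|force"
```

```text
tcp_pos: [0.5494, -0.2536, 0.3198]
wrist_force: [0.3, -3.2, 1.4]
tcp_pos: [0.5494, -0.2537, 0.3196]
wrist_force: [-0.8, -3.4, 4.6]
tcp_pos: [0.5493, -0.2537, 0.3195]
wrist_force: [-2.0, -2.6, 8.1]
```

```bash
python3 -m inch '[{"hand":1,"slide":[0,0,0.5],"yaw":0},{"hand":1,"slide":[-0.08,-0.04,0.5],"yaw":0},{"hand":1,"slide":[-0.08,-0.04,0.5],"yaw":0}]' | grep -E "pos|force"; python3 -m inch '[{"hand":1,"slide":[0,0,-0.3],"yaw":0},{"hand":1,"slide":[0,0,-0.4],"yaw":0},{"hand":1,"slide":[0,0,-0.4],"yaw":0}]'| grep -E "pos|force"; python3 -m inch '[{"hand":1,"slide":[0,0,-0.15],"yaw":0},{"hand":1,"slide":[0,0,-0.15],"yaw":0}]'| grep -E "pos|force"
```

```text
tcp_pos: [0.5481, -0.2529, 0.3213]
wrist_force: [-0.6, 0.1, 0.6]
tcp_pos: [0.5485, -0.254, 0.3186]
wrist_force: [0.0, -3.7, 1.4]
tcp_pos: [0.5483, -0.254, 0.3168]
wrist_force: [0.4, -4.9, 1.7]
```

```bash
python3 -m inch '[{"hand":1,"slide":[-0.02,-0.1,0],"yaw":0},{"hand":1,"slide":[-0.02,-0.1,0],"yaw":0}]' | grep -E "pos|force|rot"; python3 -m inch '[{"hand":1,"slide":[0,0,-0.3],"yaw":0},{"hand":1,"slide":[0,0,-0.3],"yaw":0}]'| grep -E "pos|force"; python3 -m inch '[{"hand":1,"slide":[0,0,-0.5],"yaw":0},{"hand":1,"slide":[0,0,-0.5],"yaw":0}]'| grep -E "pos|force"
```

```text
tcp_pos: [0.5481, -0.2543, 0.3165]
ee_rot: [[-0.159, -0.987, -0.0], [-0.987, 0.159, 0.0], [-0.0, 0.0, -1.0]]
wrist_force: [-0.1, -3.6, 0.7]
tcp_pos: [0.5479, -0.2543, 0.3132]
wrist_force: [-0.1, -4.3, 1.0]
tcp_pos: [0.548, -0.2543, 0.308]
wrist_force: [1.0, -3.8, -1.9]
```

```bash
python3 -m inch '[{"hand":1,"slide":[-0.02,-0.15,0],"yaw":0},{"hand":1,"slide":[-0.02,-0.15,0],"yaw":0}]' | grep -E "pos|force|rot"; python3 -m inch '[{"hand":1,"slide":[0,0,-0.5],"yaw":0},{"hand":1,"slide":[0,0,-0.5],"yaw":0}]'| grep -E "pos|force";python3 -c "
from station import *;s=sense();print(s['moment'],s['wrist_force'])"
```

```text
tcp_pos: [0.5477, -0.255, 0.3079]
ee_rot: [[-0.158, -0.987, -0.001], [-0.987, 0.158, 0.002], [-0.002, 0.002, -1.0]]
wrist_force: [0.1, -0.2, -1.0]
tcp_pos: [0.5476, -0.2553, 0.3028]
wrist_force: [0.2, -0.6, -0.5]
[ 0.07550683 -0.06373005 -0.03638865] [ 0.21483499 -0.55829981 -0.45513056]
```

```bash
python3 -m inch '[{"hand":1,"slide":[0,0,-0.6],"yaw":0},{"hand":1,"slide":[0,0,-1.2],"yaw":0},{"hand":1,"slide":[0,0,-1.2],"yaw":0}]' | grep -E "pos|force"; python3 -m inch '[{"hand":1,"slide":[0,0,-0.6],"yaw":0},{"hand":1,"slide":[0,0,-1.2],"yaw":0},{"hand":1,"slide":[0,0,-1.8],"yaw":0},{"hand":1,"slide":[0,0,-1.8],"yaw":0}]'| grep -E "pos|force"; python3 -m inch '[{"hand":1,"slide":[0,0,-0.6],"yaw":0},{"hand":1,"slide":[0,0,-1.2],"yaw":0},{"hand":1,"slide":[0,0,-1.8],"yaw":0},{"hand":1,"slide":[0,0,-1.8],"yaw":0},{"hand":1,"slide":[0,0,-1.8],"yaw":0},{"hand":1,"slide":[0,0,-1.8],"yaw":0}]'; python3 -c "
from station import *;import cv2
s=capture('scene');cv2.imwrite('pics/f.png',cv2.resize(s[100:250,120:390],None,fx=2.9,fy=2.9))"
```

```text
tcp_pos: [0.5476, -0.2557, 0.2908]
wrist_force: [-0.2, -0.3, -1.2]
tcp_pos: [0.5476, -0.2558, 0.273]
wrist_force: [0.2, 0.6, -0.6]
time_s: 18.08
tcp_pos: [0.5481, -0.2559, 0.256]
ee_rot: [[-0.158, -0.987, 0.001], [-0.987, 0.158, -0.0], [0.0, -0.001, -1.0]]
wrist_force: [0.0, -0.4, -1.8]
gripper_width: 0.112
```

View pics/f.png

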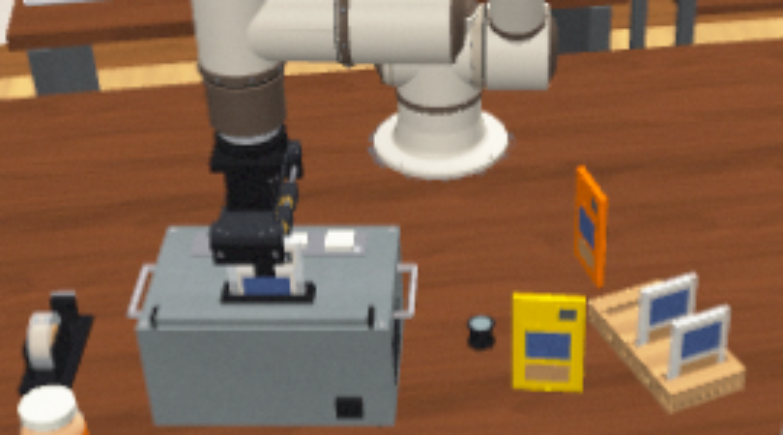

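The slab is seated in the slot (crop (267,285)) and still held in the fingers. The lower edge is about 63 mm below the slot's point. The holders, look-alikes, loupe, tape and jar are undisturbed. Handing in.

```bash
python3 -c "
from station import *
s=sense();print(s['joint_velocities'],s['wrist_force'],s['gripper_width']);print(finish_job())"
```

```text
[-0.05636463  0.02182169 -0.09233114 -0.03797066 -0.02966851 -0.01166494] [-0.99235848 -0.4350922  -0.51124286] 0.11282130826982187
the job is handed in; nothing more can be done
None
```

I pressed mains, long-wave and start in that order. Then I took the tall slab from the groove nearest the robot and lowered it into the slot. I handed the job in with the slab still gripped there; the hand-in reports no verdict.

- **Keys:** each press reached about 6 to 9 N with the fingertips at 155 mm, where a key is fully down. I never moved down over the short-wave key.
- **Insertion:** the first tries touched the rim's lip with about 8 N. I backed off, shifted a millimetre or two at a time, and the slab then went in freely.
- **Final checks:**
  - Wrist force was about 1 N and the arm was still.
  - Finger opening was about 10 mm, so the slab is held.
  - The lower edge is about 63 mm below the slot's point, worked out from the gripper height.
  - The last picture, a crop, shows the slab in the slot and the holders, loupe, tape and jar not visibly moved; it leaves out the calculator, card box and pen cup.
- **Disagreements:** the two cameras differed by about 3 mm on where the keys and slot stood, and force feedback settled it. The slab sat about 2 mm off-centre in the grip.

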